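Set out a row of preserves on the market display rack

TASK

Move the four small jars of preserves from the delivery tray to the display rack, standing each upright in the dish of the same colour as its lid. Fill the row dish by dish, without skipping one, beginning at the end with the white knob. Set the glass jars down rather than dropping them, let go of them all, and leave the oil bottle alone.

Things in the scene. Friction and masses are not known exactly. Their poses are not given: they have to be found in the camera images.
- jar_red_center (a point): small jar of tomato sauce with a red lid: upright, round, 46 mm across and 62 mm tall with lid, about 0.15 kg; this point is its centre, 31 mm up; z up its axis, yaw is random. The four start in a row about 80 mm apart, in any order, on a shallow wooden delivery tray (112 by 372 mm, floor 6 mm and rim 14 mm above the table)
- jar_yellow_center (a point): small jar of honey with a yellow lid: upright, round, 46 mm across and 62 mm tall with lid, about 0.15 kg; this point is its centre, 31 mm up; z up its axis, yaw is random. The four start in a row about 80 mm apart, in any order, on a shallow wooden delivery tray (112 by 372 mm, floor 6 mm and rim 14 mm above the table)
- jar_green_center (a point): small jar of gherkins with a green lid: upright, round, 46 mm across and 62 mm tall with lid, about 0.15 kg; this point is its centre, 31 mm up; z up its axis, yaw is random. The four start in a row about 80 mm apart, in any order, on a shallow wooden delivery tray (112 by 372 mm, floor 6 mm and rim 14 mm above the table)
- jar_blue_center (a point): small jar of bilberry jam with a blue lid: upright, round, 46 mm across and 62 mm tall with lid, about 0.15 kg; this point is its centre, 31 mm up; z up its axis, yaw is random. The four start in a row about 80 mm apart, in any order, on a shallow wooden delivery tray (112 by 372 mm, floor 6 mm and rim 14 mm above the table)
- place_red: round red dish fixed on the display rack, the place of the red-lidded jar. Outside 76 mm, inside 70 mm across, rim 4 mm above its floor. Origin: centre of its underside, on a grey board (90 by 400 mm) 12 mm above the table; its floor is 3 mm above the origin, a standing jar's centre 34 mm; z up, y along the row. The four dishes are 80 mm apart in a straight row, in any order
- place_yellow: round yellow dish fixed on the display rack, the place of the yellow-lidded jar. Outside 76 mm, inside 70 mm across, rim 4 mm above its floor. Origin: centre of its underside, on a grey board (90 by 400 mm) 12 mm above the table; its floor is 3 mm above the origin, a standing jar's centre 34 mm; z up, y along the row. The four dishes are 80 mm apart in a straight row, in any order
- place_green: round green dish fixed on the display rack, the place of the green-lidded jar. Outside 76 mm, inside 70 mm across, rim 4 mm above its floor. Origin: centre of its underside, on a grey board (90 by 400 mm) 12 mm above the table; its floor is 3 mm above the origin, a standing jar's centre 34 mm; z up, y along the row. The four dishes are 80 mm apart in a straight row, in any order
- place_blue: round blue dish fixed on the display rack, the place of the blue-lidded jar. Outside 76 mm, inside 70 mm across, rim 4 mm above its floor. Origin: centre of its underside, on a grey board (90 by 400 mm) 12 mm above the table; its floor is 3 mm above the origin, a standing jar's centre 34 mm; z up, y along the row. The four dishes are 80 mm apart in a straight row, in any order
- start_knob: white ball, 32 mm across, on a short steel post that is fixed at one end of the display rack, in line with the dishes and 60 mm beyond the centre of the last one: it marks the end from which the row is filled (the other end has the same post with a black ball). Origin: foot of the post, on the board, 12 mm above the table; the ball's top is 56 mm above the origin
- oil_bottle: bystander: amber oil bottle with a green cap, 56 mm in diameter, 170 mm tall, standing upright beside the racks to the robot's right; origin at the centre of its underside
Not all that is in view belongs to the job. Of the things that look like the part that bears jar_red_center, the middle-sized one is meant.

How it is judged (in metres and radians):
At the end, for the whole second after the job is handed in: Each jar stands inside the dish of its lid's colour: centre within 13 mm of the dish's centre, on its floor (jar centre 30 to 38 mm above the dish's origin), upright within 0.1 rad, at rest and released (horizontal distance between jar_red_center and place_red below 0.013 m and z of jar_red_center in the frame of place_red between 0.03 and 0.038 m and angle between each of jar_red_center, jar_yellow_center, jar_green_center, jar_blue_center's own z axis and vertical below 0.1 rad and linear speed of each of jar_red, jar_yellow, jar_green, jar_blue below 0.02 m/s and contact force between each of jar_red, jar_yellow, jar_green, jar_blue and the fingers below 0.05 N and horizontal distance between jar_yellow_center and place_yellow below 0.013 m and z of jar_yellow_center in the frame of place_yellow between 0.03 and 0.038 m and horizontal distance between jar_green_center and place_green below 0.013 m and z of jar_green_center in the frame of place_green between 0.03 and 0.038 m and horizontal distance between jar_blue_center and place_blue below 0.013 m and z of jar_blue_center in the frame of place_blue between 0.03 and 0.038 m); the robot touches nothing.
It fails at once if a dish beyond the first from the white knob holds its jar while the first lacks its own (((horizontal distance between place_red and start_knob above 0.1 m and horizontal distance between jar_red_center and place_red below 0.013 m and z of jar_red_center in the frame of place_red below 0.038 m) or (horizontal distance between place_yellow and start_knob above 0.1 m and horizontal distance between jar_yellow_center and place_yellow below 0.013 m and z of jar_yellow_center in the frame of place_yellow below 0.038 m) or (horizontal distance between place_green and start_knob above 0.1 m and horizontal distance between jar_green_center and place_green below 0.013 m and z of jar_green_center in the frame of place_green below 0.038 m) or (horizontal distance between place_blue and start_knob above 0.1 m and horizontal distance between jar_blue_center and place_blue below 0.013 m and z of jar_blue_center in the frame of place_blue below 0.038 m)) and ((horizontal distance between place_red and start_knob below 0.1 m and not (horizontal distance between jar_red_center and place_red below 0.016 m and z of jar_red_center in the frame of place_red below 0.038 m)) or (horizontal distance between place_yellow and start_knob below 0.1 m and not (horizontal distance between jar_yellow_center and place_yellow below 0.016 m and z of jar_yellow_center in the frame of place_yellow below 0.038 m)) or (horizontal distance between place_green and start_knob below 0.1 m and not (horizontal distance between jar_green_center and place_green below 0.016 m and z of jar_green_center in the frame of place_green below 0.038 m)) or (horizontal distance between place_blue and start_knob below 0.1 m and not (horizontal distance between jar_blue_center and place_blue below 0.016 m and z of jar_blue_center in the frame of place_blue below 0.038 m)))).
It fails at once if a dish beyond the second from the white knob holds its jar while the first or second lacks its own (((horizontal distance between place_red and start_knob above 0.18 m and horizontal distance between jar_red_center and place_red below 0.013 m and z of jar_red_center in the frame of place_red below 0.038 m) or (horizontal distance between place_yellow and start_knob above 0.18 m and horizontal distance between jar_yellow_center and place_yellow below 0.013 m and z of jar_yellow_center in the frame of place_yellow below 0.038 m) or (horizontal distance between place_green and start_knob above 0.18 m and horizontal distance between jar_green_center and place_green below 0.013 m and z of jar_green_center in the frame of place_green below 0.038 m) or (horizontal distance between place_blue and start_knob above 0.18 m and horizontal distance between jar_blue_center and place_blue below 0.013 m and z of jar_blue_center in the frame of place_blue below 0.038 m)) and ((horizontal distance between place_red and start_knob below 0.18 m and not (horizontal distance between jar_red_center and place_red below 0.016 m and z of jar_red_center in the frame of place_red below 0.038 m)) or (horizontal distance between place_yellow and start_knob below 0.18 m and not (horizontal distance between jar_yellow_center and place_yellow below 0.016 m and z of jar_yellow_center in the frame of place_yellow below 0.038 m)) or (horizontal distance between place_green and start_knob below 0.18 m and not (horizontal distance between jar_green_center and place_green below 0.016 m and z of jar_green_center in the frame of place_green below 0.038 m)) or (horizontal distance between place_blue and start_knob below 0.18 m and not (horizontal distance between jar_blue_center and place_blue below 0.016 m and z of jar_blue_center in the frame of place_blue below 0.038 m)))).
It fails at once if a dish beyond the third from the white knob holds its jar while one of the first three lacks its own (((horizontal distance between place_red and start_knob above 0.26 m and horizontal distance between jar_red_center and place_red below 0.013 m and z of jar_red_center in the frame of place_red below 0.038 m) or (horizontal distance between place_yellow and start_knob above 0.26 m and horizontal distance between jar_yellow_center and place_yellow below 0.013 m and z of jar_yellow_center in the frame of place_yellow below 0.038 m) or (horizontal distance between place_green and start_knob above 0.26 m and horizontal distance between jar_green_center and place_green below 0.013 m and z of jar_green_center in the frame of place_green below 0.038 m) or (horizontal distance between place_blue and start_knob above 0.26 m and horizontal distance between jar_blue_center and place_blue below 0.013 m and z of jar_blue_center in the frame of place_blue below 0.038 m)) and ((horizontal distance between place_red and start_knob below 0.26 m and not (horizontal distance between jar_red_center and place_red below 0.016 m and z of jar_red_center in the frame of place_red below 0.038 m)) or (horizontal distance between place_yellow and start_knob below 0.26 m and not (horizontal distance between jar_yellow_center and place_yellow below 0.016 m and z of jar_yellow_center in the frame of place_yellow below 0.038 m)) or (horizontal distance between place_green and start_knob below 0.26 m and not (horizontal distance between jar_green_center and place_green below 0.016 m and z of jar_green_center in the frame of place_green below 0.038 m)) or (horizontal distance between place_blue and start_knob below 0.26 m and not (horizontal distance between jar_blue_center and place_blue below 0.016 m and z of jar_blue_center in the frame of place_blue below 0.038 m)))).
It fails at once if a jar dropped (moving faster than 0.7 m/s, a fall of about 25 mm, while not held) ((contact force between jar_red and the fingers below 0.05 N and linear speed of jar_red above 0.7 m/s) or (contact force between jar_yellow and the fingers below 0.05 N and linear speed of jar_yellow above 0.7 m/s) or (contact force between jar_green and the fingers below 0.05 N and linear speed of jar_green above 0.7 m/s) or (contact force between jar_blue and the fingers below 0.05 N and linear speed of jar_blue above 0.7 m/s)).
It fails at once if the oil bottle moved by more than 25 mm or tipped (distance of oil_bottle from where it was at the start of the episode above 0.025 m or angle between oil_bottle's own z axis and vertical above 0.2 rad).
It also fails if it takes over 112 s, if anything falls off the work surface, if the arm or the gripper's body presses on something with over 40 N, if the wrist force passes 120 N, or if a joint passes its speed limit or range.

ROBOT

A 7-joint arm with a two-finger parallel gripper is mounted at the origin on the work surface. World frame = base frame: x ahead of the robot, y to its left, z up, the work surface at z = 0. Lengths are in m, angles in degrees, forces in N, time in s.
With the tool pointing down it reaches from about 0.425 to 0.875 m from the base axis. Payload 4.7 kg.
Tool frame: the origin (TCP) lies at the very end of the fingers, on their centre line; the grasp point (between the pads) lies 19 mm behind it; z points along the fingers, y is the line along which they close (so a half turn about z gives the same grasp; the last joint's range is limited). The gripper opens to 87 mm and grips with 3 to 60 N. Pads are 19 mm wide; open, the fingers measure 117 mm over their backs; the gripper's body (75 mm by 190 mm) begins 51 mm behind the grasp point.
Start: joints at [-62.676, 18.392, -4.016, 83.108, 1.295, 78.541, -3.26], TCP at [0.29, 0.582, 0.223] pointing down, gripper open.
Joint ranges: [-163.93, 163.93], [-17.29, 119.83], [-79.2, 71.16], [3.27, 140.29], [-89.18, 269.18], [5.43, 117.66], [-154.24, 154.24]. Speed limits (degrees/s): [147.25, 147.25, 180, 180, 180, 180, 180].

INTERFACE

Orientations are given as [roll, pitch, yaw] about the fixed x, y, z axes, in that order (R = Rz(yaw) Ry(pitch) Rx(roll)).
In Python, from cell import telemetry, cams, env gives the robot as it stands.
- The arm moves only by the tool arm_command, never from a script. Its argument "series" is text: rows parted by semicolons, each of 5 numbers parted by spaces: the shift along the tool's x, y, z in mm, then the turn about the tool's z in rad, then the closure in counts, from 0 (fully open) to 255 (shut). A call has 1 to 20 rows; each row shifts and turns the commanded pose from where the row before left it, along the tool's axes as they then stand; what a row does not reach is not made up. A row lasts 1/12 s, in which the tool goes at most 41.7 mm and 7.16 degrees, less where a joint would pass 70% of its speed; a pose out of reach is approached as far as the arm can. A call is refused whole if a number of a shift passes 41.7 or a number of a turn 0.125, either way. A call with a gripper value outside its range is refused whole. The fingers move at their own pace and stop on an object; "squeeze" is the grip in N (left out, the last holds). Time passes only in rows, so rows that do not move let the fingers close. It gives the time, the measured TCP pose, the force, the opening and the grip force at its end, in the units of the state.
- telemetry.get_obs(): the state, without advancing time (a new reading comes with each control period).
- cams.read_camera(name): name is "scene" or "side" or "wrist"; returns the picture (420x560x3 uint8, blue, green, red); there is no depth.
- cams.calibration(name): a dict with "K" (3x3 intrinsics, pixels), "dist" ([k1, k2, p1, p2, k3] as OpenCV has them; the pictures are not rectified), "origin" and "rotation" of the camera in the world; the wrist camera has in their place "hand_eye" (4x4, takes a point from camera to tool coordinates, whose origin is the TCP and whose axes are the flange's). Camera axes: x right, y down, z forward; pixel columns grow to the right and rows downward; lengths in m; the calibration is good to about 2 mm. A picture is of the moment at which its call begins: read the wrist's pose just before it. calibration takes no time and is no camera call.
- env.sign_off(): hands the job in; it is judged then, once.
The state is a dict: "time_s": time; "qpos": joint angles; "joint_velocities": joint speeds; "effort": joint torques, N m; "tool_pos": TCP position; "tool_rot": TCP orientation; "force": force on the tool from outside, world axes, zero at the start; "wrist_torque": the same for the moment, N m; "grip_width": finger opening in m; "grasp_force": force on a finger pad.
Only numpy, scipy, OpenCV 4.12 (cv2) and the standard library are available. Lean on these libraries where they do the work, as an engineer would, in place of code of your own. Each camera call takes 0.05 s, during which the arm holds its last target. There are 200 camera calls.

## Working session

There is one attempt and no reset: what is moved stays moved. The work goes in short steps, Python scripts to look and compute and a tool call to move; the robot and the scene stay as the last step left them, time stands still between calls to the robot, and variables do not carry over. Pictures are saved under pics/ and viewed, at most 14 in all, crops included, and the job is handed in when it is done.

Besides the shell and the picture viewer there is one more tool, called after "Call:" as name(argument=value, ...), one argument or row to a line, values as JSON. arm_command: Moves the arm, as the interface text tells. Its arguments: {"type":"object","properties":{"series":{"type":"string"},"squeeze":{"type":"number"}},"required":["series"]}

```bash
ls; mkdir -p pics
python3 - <<'E'
from cell import telemetry,cams
import cv2
o=telemetry.get_obs();print(o['time_s'],o['tool_pos'],o['tool_rot'],o['grip_width'])
for n in ['scene','side','wrist']:
    cv2.imwrite(f'pics/{n}0.png',cams.read_camera(n)); c=cams.calibration(n); print(n,c)
E
```

```text
pics
0.0 [0.29000089 0.58109505 0.22146312] [-1.79889556e+02  4.41239615e-03  1.53480608e+02] 0.08700163530310433
scene {'K': array([[426.38588455,   0.        , 278.7856915 ],
       [  0.        , 426.38588455, 214.86239824],
       [  0.        ,   0.        ,   1.        ]]), 'dist': array([0.04306236, 0.        , 0.        , 0.        , 0.        ]), 'origin': array([ 0.92285678, -0.50182782,  0.8449267 ]), 'rotation': array([-146.4993834 ,   -0.81014654,   36.18956871])}
side {'K': array([[526.68416578,   0.        , 281.206875  ],
       [  0.        , 526.68416578, 209.10789442],
       [  0.        ,   0.        ,   1.        ]]), 'dist': array([0.06732771, 0.        , 0.        , 0.        , 0.        ]), 'origin': array([ 0.35630222, -1.13256455,  0.91249539]), 'rotation': array([-128.04621783,    1.19490332,  -15.82844001])}
wrist {'K': array([[307.78485741,   0.        , 284.70518335],
       [  0.        , 307.78485741, 206.51667615],
       [  0.        ,   0.        ,   1.        ]]), 'dist': array([-0.0042079,  0.       ,  0.       ,  0.       ,  0.       ]), 'hand_eye': array([[ 2.82394067e-04, -9.59538031e-01, -2.81578920e-01,
         7.75878042e-02],
       [ 9.99999871e-01,  1.51765839e-04,  4.85721501e-04,
         7.18877222e-04],
       [-4.23334192e-04, -2.81579020e-01,  9.59537949e-01,
        -1.61523713e-01],
       [ 0.00000000e+00,  0.00000000e+00,  0.00000000e+00,
         1.00000000e+00]])}
```

View pics/scene0.png

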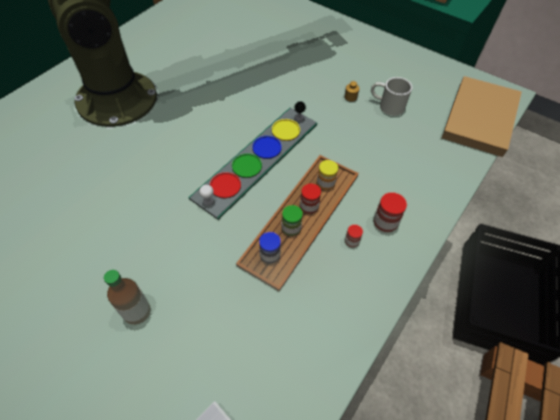

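View pics/side0.png

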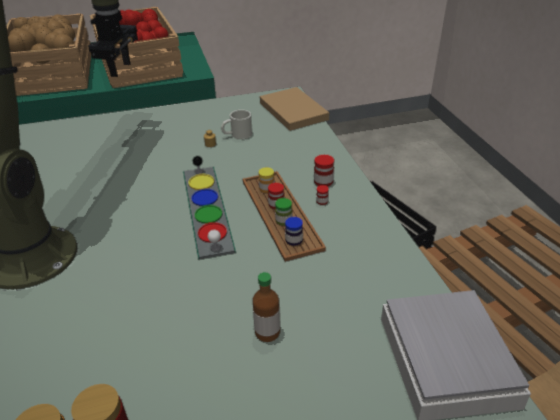

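View pics/wrist0.png

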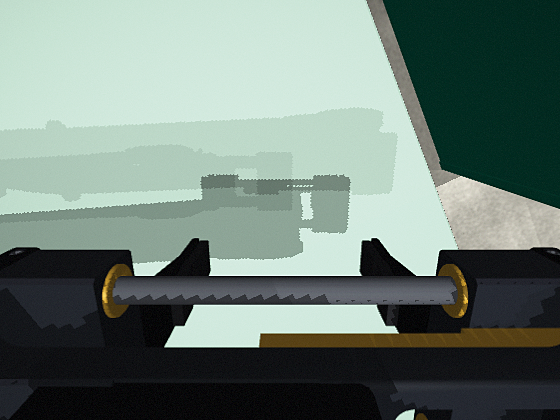

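Scene view: the rack has the white knob at (207,191) and the black knob at (300,107). The dishes from the white end are red (225,186), green (247,166), blue (267,147) and yellow (286,130). The tray jars from the near end are blue (270,242), green (292,214), red (311,192) and yellow (328,168).

Red-lid candidates in the scene image: the tray jar (311,192), a large jar (390,205), a small one (354,232), and in the side view the boxed tomatoes (about (140,20)). The middle-sized one is the tray jar at (311,192). The oil bottle is at (128,297).

```bash
cat > h.py <<'E'
from cell import telemetry,cams
import cv2,numpy as np
from scipy.spatial.transform import Rotation as R
HSV={'red':[((0,150,80),(6,255,255)),((174,150,80),(180,255,255))],'yellow':[((24,140,90),(34,255,255))],
'green':[((50,150,50),(70,255,255))],'blue':[((110,150,60),(130,255,255))]}
def pose(name,obs=None):
    c=cams.calibration(name)
    if name!='wrist': return c,R.from_euler('xyz',c['rotation'],degrees=True).as_matrix(),np.array(c['origin'])
    T=np.eye(4);T[:3,:3]=R.from_euler('xyz',obs['tool_rot'],degrees=True).as_matrix();T[:3,3]=obs['tool_pos']
    T=T@c['hand_eye'];return c,T[:3,:3],T[:3,3]
def ray(p,uv):
    c,Rm,o=p
    q=cv2.undistortPoints(np.array(uv,float).reshape(-1,1,2),c['K'],c['dist']).reshape(-1,2)
    d=np.c_[q,np.ones(len(q))]@Rm.T;return o,d
def plane(p,uv,z):
    o,d=ray(p,uv);return o+d*((z-o[2])/d[:,2])[:,None]
def blobs(im,col,amin=40):
    h=cv2.cvtColor(im,cv2.COLOR_BGR2HSV);m=sum(cv2.inRange(h,*map(np.array,r)) for r in HSV[col])
    cs,_=cv2.findContours(m.astype(np.uint8),cv2.RETR_EXTERNAL,cv2.CHAIN_APPROX_NONE)
    out=[]
    for k in cs:
        if cv2.contourArea(k)>=amin: out.append((cv2.contourArea(k),k[:,0,:].astype(float)))
    return sorted(out,key=lambda t:-t[0])
def circ(P):  # circle centre/radius of world-plane points
    (x,y),r=cv2.minEnclosingCircle(P[:,:2].astype(np.float32));return np.array([x,y]),r
def tri(p1,u1,p2,u2):
    o1,d1=ray(p1,[u1]);o2,d2=ray(p2,[u2]);d1,d2=d1[0],d2[0]
    s=np.linalg.lstsq(np.c_[d1,-d2],o2-o1,rcond=None)[0]
    a,b=o1+s[0]*d1,o2+s[1]*d2;return (a+b)/2,np.linalg.norm(a-b)
E
python3 - <<'E'
from h import *
S=cv2.imread('pics/scene0.png');D=cv2.imread('pics/side0.png');np.set_printoptions(precision=4,suppress=True)
for n,im in (('scene',S),('side',D)):
    p=pose(n)
    for c in HSV:
        for a,k in blobs(im,c):
            x,y=k.mean(0)
            if n=='side' and y<120: continue
            u=k.min(0);v=k.max(0)
            print(n,c,int(a),((u+v)/2).round(1),(v-u),'z68',*[ (circ(plane(p,k,z))[0].round(3),round(circ(plane(p,k,z))[1],3)) for z in (.015,.068)])
cv2.imwrite('pics/crop0.png',cv2.resize(S[140:270,230:430],None,fx=3.5,fy=3.5,interpolation=cv2.INTER_CUBIC))
E
```

```text
scene red 537 [225.5 185. ] [29. 24.] z68 (array([ 0.451, -0.058]), 0.038) (array([ 0.481, -0.086]), 0.036)
scene red 431 [392.5 204. ] [25. 22.] z68 (array([0.807, 0.136]), 0.033) (array([0.814, 0.096]), 0.031)
scene red 258 [311.  191.5] [20. 17.] z68 (array([0.631, 0.05 ]), 0.027) (array([0.649, 0.015]), 0.025)
scene red 132 [354.5 231. ] [13. 12.] z68 (array([0.773, 0.016]), 0.018) (array([ 0.782, -0.017]), 0.016)
scene yellow 426 [285.5 129. ] [27. 20.] z68 (array([0.46 , 0.184]), 0.039) (array([0.489, 0.14 ]), 0.037)
scene yellow 235 [328.5 168. ] [19. 16.] z68 (array([0.623, 0.137]), 0.027) (array([0.642, 0.096]), 0.026)
scene green 467 [246.5 165.5] [27. 21.] z68 (array([0.453, 0.022]), 0.038) (array([ 0.483, -0.011]), 0.035)
scene green 235 [292.5 213. ] [19. 16.] z68 (array([ 0.63 , -0.029]), 0.024) (array([ 0.649, -0.059]), 0.022)
scene green 94 [111.  276.5] [12. 11.] z68 (array([ 0.417, -0.388]), 0.013) (array([ 0.449, -0.395]), 0.012)
scene blue 461 [266.5 146.5] [27. 21.] z68 (array([0.456, 0.101]), 0.039) (array([0.486, 0.063]), 0.036)
scene blue 269 [269.5 241.5] [19
[... 424 characters left out ...]
 z68 (array([0.791, 0.034]), 0.023) (array([ 0.765, -0.035]), 0.022)
side yellow 255 [201. 181.] [24. 14.] z68 (array([0.46 , 0.178]), 0.038) (array([0.454, 0.1  ]), 0.036)
side yellow 108 [266. 173.] [14. 10.] z68 (array([0.655, 0.162]), 0.028) (array([0.637, 0.086]), 0.026)
side green 290 [208. 213.] [24. 16.] z68 (array([0.454, 0.019]), 0.037) (array([ 0.448, -0.049]), 0.035)
side green 105 [283. 204.] [14. 10.] z68 (array([ 0.661, -0.002]), 0.024) (array([ 0.643, -0.069]), 0.023)
side blue 285 [204.5 196.5] [25. 15.] z68 (array([0.457, 0.097]), 0.038) (array([0.451, 0.025]), 0.036)
side blue 159 [293.  223.5] [16. 13.] z68 (array([ 0.666, -0.093]), 0.028) (array([ 0.647, -0.154]), 0.026)
```

View pics/crop0.png

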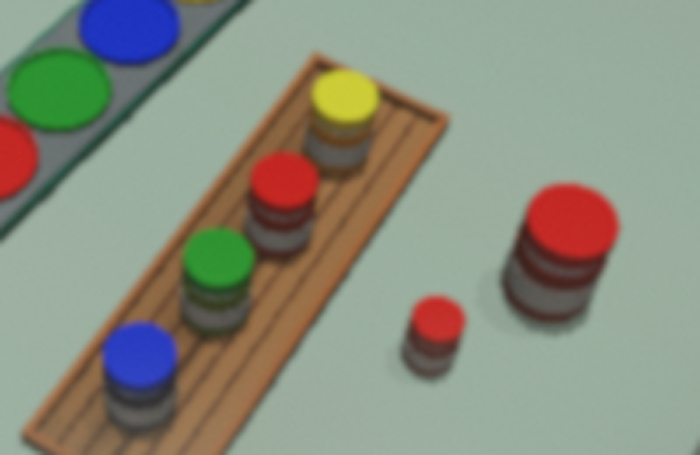

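The crop confirms it: the tray's red jar is the middle-sized of the three, with the small one and the big one outside the tray. Next I turn the gripper square to the rows and go above for a closer look.

Call:
arm_command(
  series="0 0 0 0.123 0;0 0 0 0.123 0;0 0 0 0.123 0;0 0 0 0.123 0;0 0 0 0.123 0;0 0 0 0.123 0;0 0 0 0.123 0;0 0 0 0.123 0;0 0 0 0.123 0;0 0 0 0 0",
)

```text
time_s: 0.98
tool_pos: [0.2901, 0.5814, 0.2221]
tool_rot: [-180.0, 0.0, 89.9]
force: [0.8, 0.1, -0.2]
grip_width: 0.0869
grasp_force: 0.0
```

Call:
arm_command(
  series="-36 16 -5 0 0;-36 16 -5 0 0;-36 16 -5 0 0;-36 16 -5 0 0;-36 16 -5 0 0;-36 16 -5 0 0;-36 16 -5 0 0;-36 16 -5 0 0;-36 16 -5 0 0;-36 16 -5 0 0;-36 16 -5 0 0;-36 16 -5 0 0;-36 16 -5 0 0;-36 16 -5 0 0;-36 16 -5 0 0;-36 16 -5 0 0;0 0 0 0 0;0 0 0 0 0",
)

```text
time_s: 2.48
tool_pos: [0.5472, 0.0028, 0.3028]
tool_rot: [180.0, 0.0, 89.9]
force: [0.9, 0.6, -0.1]
grip_width: 0.0871
grasp_force: 0.0
```

```bash
cat > look.py <<'E'
from h import *
import sys,pickle
n=sys.argv[1];o=telemetry.get_obs();im=cams.read_camera('wrist');cv2.imwrite(f'pics/{n}.png',im)
p=pose('wrist',o);pickle.dump(p,open(f'pics/{n}.pkl','wb'))
for c in HSV:
    for a,k in blobs(im,c,150):
        u,v=k.min(0),k.max(0);print(c,int(a),((u+v)/2),v-u,*[(circ(plane(p,k,z))[0].round(4),round(circ(plane(p,k,z))[1],4)) for z in (.017,.068)])
E
python3 look.py w1
```

```text
red 2377 [501.5 105.5] [61. 49.] (array([0.8478, 0.0962]), 0.0434) (array([0.8135, 0.0944]), 0.0384)
red 1812 [222.5 211. ] [49. 48.] (array([ 0.4528, -0.0582]), 0.0384) (array([ 0.4636, -0.0424]), 0.034)
red 973 [360.  165.5] [36. 35.] (array([0.6584, 0.0131]), 0.028) (array([0.6457, 0.0208]), 0.0248)
red 543 [449.5 176. ] [29. 24.] (array([ 0.7893, -0.0032]), 0.0236) (array([0.7617, 0.0063]), 0.0209)
yellow 2882 [218.  35.] [58. 64.] (array([0.4613, 0.181 ]), 0.0384) (array([0.4711, 0.1696]), 0.034)
yellow 1075 [361.   98.5] [36. 39.] (array([0.6535, 0.1036]), 0.0257) (array([0.6413, 0.101 ]), 0.0228)
green 2076 [221.  158.5] [52. 51.] (array([0.4556, 0.0216]), 0.038) (array([0.4661, 0.0283]), 0.0337)
green 780 [358. 220.] [32. 32.] (array([ 0.6598, -0.0726]), 0.0262) (array([ 0.647 , -0.0551]), 0.0232)
blue 2440 [219.5 100.5] [55. 57.] (array([0.4584, 0.1012]), 0.0382) (array([0.4685, 0.0989]), 0.0339)
blue 225 [351. 268.] [22. 14.] (array([ 0.655 , -0.1576]), 0.0199) (array([ 0.6427, -0.1304]), 0.0177)
```

View pics/w1.png

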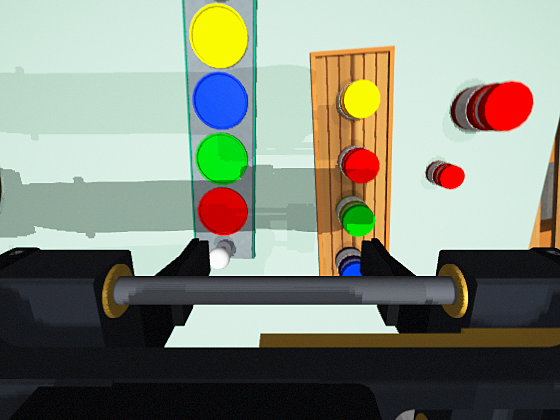

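Call:
arm_command(
  series="40 0 0 0 0;40 0 0 0 0;0 0 0 0 0;0 0 0 0 0",
)

```text
time_s: 2.87
tool_pos: [0.5454, 0.0915, 0.3017]
tool_rot: [-179.9, -0.0, 90.7]
force: [-0.2, -0.0, -0.5]
grip_width: 0.0869
grasp_force: 0.0
```

```bash
python3 look.py w2
```

```text
red 2011 [490.5 182. ] [57. 46.] (array([0.8491, 0.0821]), 0.0448) (array([0.8143, 0.092 ]), 0.0397)
red 1111 [229. 259.] [40. 32.] (array([ 0.4555, -0.0564]), 0.0372) (array([ 0.4657, -0.0306]), 0.033)
red 830 [357.  230.5] [34. 35.] (array([0.6566, 0.0016]), 0.0306) (array([0.6438, 0.0207]), 0.0271)
red 462 [441.5 239. ] [27. 24.] (array([ 0.7908, -0.0094]), 0.0243) (array([0.7626, 0.011 ]), 0.0215)
yellow 2418 [225.5 107.5] [55. 57.] (array([0.462 , 0.1791]), 0.0385) (array([0.4714, 0.178 ]), 0.0341)
yellow 878 [359.  173.5] [34. 33.] (array([0.6541, 0.0907]), 0.0255) (array([0.6416, 0.0996]), 0.0226)
green 1788 [225.5 217.5] [49. 47.] (array([0.4561, 0.0198]), 0.0385) (array([0.4662, 0.0369]), 0.0341)
blue 2056 [225.5 165.5] [51. 51.] (array([0.4592, 0.0996]), 0.0382) (array([0.469 , 0.1074]), 0.0339)
blue 398 [351.5 324.5] [29. 17.] (array([ 0.6636, -0.1767]), 0.0264) (array([ 0.65  , -0.1372]), 0.0234)
```

The wrist view shows the rack with red (222,211), green, blue and yellow dishes going away from the white knob (222,255). The tray lids are red (360,165), green (358,220) and yellow (361,98), with blue half hidden (351,268). The two views put the lid tops at z≈0.07 and the dishes at about 0.01–0.02, which agrees with the text. Now I go above the red jar.

Call:
arm_command(
  series="-14.5 20.5 26 0 0;-14.5 20.5 26 0 0;-14.5 20.5 26 0 0;-14.5 20.5 26 0 0;-14.5 20.5 26 0 0;0 0 0 0 0;0 0 0 0 0;0 0 0 0 0",
)

```text
time_s: 3.58
tool_pos: [0.6491, 0.0135, 0.1732]
tool_rot: [180.0, -0.0, 90.1]
force: [0.5, 0.8, 1.6]
grip_width: 0.0872
grasp_force: 0.0
```

```bash
python3 look.py w3;python3 -c "
from cell import telemetry as t;o=t.get_obs();print(o['tool_pos'],o['tool_rot'])"
```

```text
red 5266 [483.  116.5] [92. 73.] (array([0.8456, 0.0928]), 0.0465) (array([0.814 , 0.0926]), 0.039)
red 1961 [284. 199.] [48. 52.] (array([0.6491, 0.0064]), 0.0292) (array([0.6489, 0.0201]), 0.0245)
red 1614 [111. 249.] [68. 52.] (array([ 0.4543, -0.0566]), 0.0386) (array([ 0.4855, -0.0329]), 0.0324)
red 1089 [413.5 211.5] [39. 37.] (array([ 0.7881, -0.0064]), 0.024) (array([0.7658, 0.0093]), 0.0202)
yellow 4125 [79.5 30. ] [87. 60.] (array([0.4618, 0.1779]), 0.0395) (array([0.4918, 0.164 ]), 0.0332)
yellow 2302 [276.5 105. ] [53. 56.] (array([0.6414, 0.102 ]), 0.0266) (array([0.6425, 0.1003]), 0.0223)
green 3981 [102. 185.] [74. 70.] (array([0.4567, 0.0209]), 0.0393) (array([0.4876, 0.0322]), 0.033)
green 811 [284.  263.5] [44. 23.] (array([ 0.6487, -0.0796]), 0.0257) (array([ 0.6487, -0.0522]), 0.0216)
blue 4912 [ 92. 105.] [80. 80.] (array([0.4596, 0.1001]), 0.0392) (array([0.49  , 0.0987]), 0.0329)
[0.64946804 0.01420068 0.17420961] [ 1.79891593e+02 -6.67370708e-02  9.01166638e+01]
```

Call:
arm_command(
  series="4.5 0 30 0 0;0 0 36 0 0;0 0 36 0 0;0 0 30 0 0;0 0 16 0 0;0 0 0 0 0;0 0 0 0 255;0 0 0 0 255;0 0 0 0 255;0 0 0 0 255;0 0 0 0 255;0 0 0 0 255;0 0 0 0 255",
  squeeze=20,
)

```text
time_s: 4.72
tool_pos: [0.6495, 0.018, 0.025]
tool_rot: [180.0, -0.0, 90.1]
force: [-0.1, 0.3, -0.6]
grip_width: 0.0481
grasp_force: 0.2
```

Call:
arm_command(
  series="0 0 0 0 255;0 0 0 0 255;0 0 0 0 255;0 0 -15 0 255;0 0 -30 0 255;0 0 -35 0 255;0 0 0 0 255",
)

```text
time_s: 5.3
tool_pos: [0.654, 0.0175, 0.1125]
tool_rot: [179.3, -0.1, 90.0]
force: [3.6, 0.5, 0.1]
grip_width: 0.0456
grasp_force: 20.0
```

Call:
arm_command(
  series="-12.5 -33 0 0 255;-12.5 -33 0 0 255;-12.5 -33 0 0 255;-13 -33 0 0 255;-13 -32 0 0 255;-13 -32 0 0 255;0 0 0 0 255;0 0 0 0 255;0 0 0 0 255;0 0 0 0 255",
)

```text
time_s: 6.13
tool_pos: [0.4548, -0.0583, 0.1052]
tool_rot: [179.9, 0.0, 90.1]
force: [0.2, -0.7, -1.9]
grip_width: 0.0454
grasp_force: 20.0
```

```bash
python3 look.py w4;python3 -c "
from cell import telemetry as t;o=t.get_obs();print(o['tool_pos'],o['tool_rot'],o['grip_width'])"
```

```text
red 3957 [282. 204.] [88. 70.] (array([ 0.4524, -0.059 ]), 0.0381) (array([ 0.4528, -0.0429]), 0.0303)
red 2978 [284. 253.] [88. 44.] (array([ 0.4546, -0.1144]), 0.0401) (array([ 0.4545, -0.087 ]), 0.0319)
red 2270 [284.5 319. ] [97. 28.] (array([ 0.4551, -0.1503]), 0.0454) (array([ 0.455 , -0.1156]), 0.0362)
green 7593 [285.  112.5] [ 96. 101.] (array([0.4555, 0.0206]), 0.038) (array([0.4552, 0.0204]), 0.0303)
green 1613 [539.  224.5] [40. 51.] (array([ 0.6831, -0.072 ]), 0.0257) (array([ 0.6363, -0.0533]), 0.0205)
blue 4554 [290.  28.] [106.  56.] (array([0.4585, 0.0976]), 0.0377) (array([0.4576, 0.0814]), 0.03)
blue 171 [506.5 323. ] [13. 28.] (array([ 0.6703, -0.1695]), 0.0158) (array([ 0.6261, -0.1309]), 0.0126)
[ 0.45469442 -0.05837473  0.10500338] [1.79931287e+02 3.72935953e-02 9.01027363e+01] 0.045252779535930196
```

View pics/w4.png

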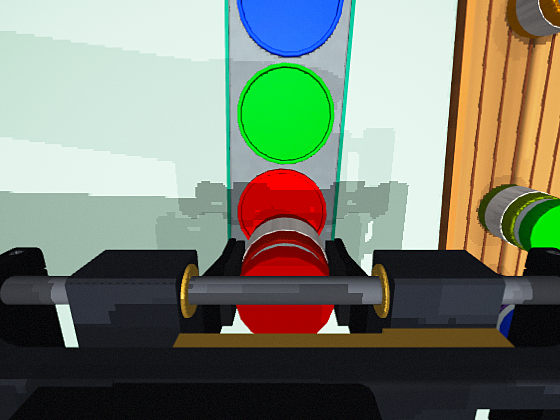

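The jar hangs upright over its red dish (282,204), which measures (0.452,-0.059). Lowering.

Call:
arm_command(
  series="0 -1 20 0 255;0 -1 25 0 255;0 0 15 0 255;0 0 6 0 255;0 0 2 0 255;0 0 1 0 255;0 0 0 0 255;0 0 0 0 255",
)

```text
time_s: 6.85
tool_pos: [0.4524, -0.0587, 0.0365]
tool_rot: [179.9, -0.0, 90.1]
force: [-0.4, -0.8, -1.6]
grip_width: 0.0458
grasp_force: 20.0
```

Call:
arm_command(
  series="0 0 1 0 255;0 0 1 0 255;0 0 0.5 0 255;0 0 0 0 255;0 0 0 0 255",
)

```text
time_s: 7.27
tool_pos: [0.4519, -0.0586, 0.0338]
tool_rot: [179.9, -0.0, 90.1]
force: [-2.4, 0.5, 5.9]
grip_width: 0.0456
grasp_force: 20.0
```

Call:
arm_command(
  series="0 0 0 0 128;0 0 0 0 60;0 0 0 0 0;0 0 0 0 0;0 0 0 0 0;0 0 0 0 0;0 0 0 0 0;0 0 0 0 0",
)

```text
time_s: 7.93
tool_pos: [0.4514, -0.0587, 0.033]
tool_rot: [-180.0, 0.0, 90.1]
force: [0.6, 0.4, -0.0]
grip_width: 0.0833
grasp_force: 0.0
```

Call:
arm_command(
  series="0 0 -25 0 0;0 0 -35 0 0;0 0 -35 0 0;0 25 -25 0 0;0 35 -17 0 0;0 35 0 0 0;1 35 0 0 0;1 35 0 0 0;0 32 0 0 0;0 0 0 0 0;0 0 0 0 0;0 0 0 0 0;0 0 0 0 0",
)

```text
time_s: 9.02
tool_pos: [0.6474, -0.057, 0.1703]
tool_rot: [-180.0, -0.0, 90.0]
force: [0.0, 0.7, 0.4]
grip_width: 0.087
grasp_force: 0.0
```

```bash
python3 look.py w5;python3 -c "
from cell import telemetry as t;o=t.get_obs();print(o['tool_pos'],o['tool_rot'],o['grip_width'])"
```

```text
red 5458 [ 87. 198.] [102.  76.] (array([ 0.4357, -0.0643]), 0.058) (array([ 0.47  , -0.0505]), 0.0486)
red 5317 [504.  33.] [104.  66.] (array([0.8464, 0.1064]), 0.0467) (array([0.8141, 0.0925]), 0.0392)
red 1268 [425.  141.5] [44. 37.] (array([ 0.7876, -0.0031]), 0.0229) (array([0.7649, 0.0009]), 0.0192)
yellow 1995 [278.   21.5] [58. 43.] (array([0.641, 0.113]), 0.0268) (array([0.642, 0.098]), 0.0225)
green 4850 [ 90.  115.5] [80. 79.] (array([0.4564, 0.0206]), 0.0391) (array([0.4873, 0.0207]), 0.0328)
green 1826 [286.  206.5] [48. 49.] (array([ 0.6488, -0.0716]), 0.0276) (array([ 0.6485, -0.0566]), 0.0231)
blue 5054 [78.  35.5] [86. 71.] (array([0.4596, 0.1007]), 0.0394) (array([0.49  , 0.0877]), 0.033)
blue 190 [289. 271.] [36.  8.] (array([ 0.6525, -0.1524]), 0.0206) (array([ 0.6516, -0.1243]), 0.0173)
blue 169 [289.5 307.5] [33.  7.] (array([ 0.6532, -0.1917]), 0.0195) (array([ 0.6522, -0.1573]), 0.0164)
[ 0.64748647 -0.05680077  0.17066655] [ 1.79973930e+02 -5.17608577e-02  9.00197512e+01] 0.08720568452592034
```

Call:
arm_command(
  series="0 1 30 0 0;0 0 36 0 0;0 0 36 0 0;0 0 28 0 0;0 0 15 0 0;0 0 0 0 0;0 0 0 0 255;0 0 0 0 255;0 0 0 0 255;0 0 0 0 255;0 0 0 0 255;0 0 0 0 255;0 0 0 0 255;0 0 0 0 255;0 0 0 0 255;0 0 0 0 255;0 0 -15 0 255;0 0 -30 0 255;0 0 -40 0 255;0 0 0 0 255",
  squeeze=20,
)

```text
time_s: 10.73
tool_pos: [0.6542, -0.0578, 0.1187]
tool_rot: [179.3, 0.0, 90.0]
force: [2.2, -1.1, -1.0]
grip_width: 0.0454
grasp_force: 20.0
```

Call:
arm_command(
  series="13 -33 0 0 255;13 -33 0 0 255;13 -32 0 0 255;13 -32 0 0 255;13 -32 0 0 255;13 -31 0 0 255;0 0 0 0 255;0 0 0 0 255;0 0 0 0 255;0 0 0 0 255",
)

```text
time_s: 11.57
tool_pos: [0.4577, 0.0207, 0.1108]
tool_rot: [179.9, 0.0, 90.0]
force: [0.5, 1.0, -2.2]
grip_width: 0.0452
grasp_force: 20.0
```

```bash
python3 look.py w6;python3 - <<'E'
from cell import telemetry as t,cams;o=t.get_obs();print(o['tool_pos'],o['tool_rot'],o['grip_width'])
import cv2;s=cams.read_camera('scene');d=cams.read_camera('side')
f=lambda a:cv2.resize(a,(400,600),interpolation=cv2.INTER_CUBIC)
cv2.imwrite('pics/c6.png',cv2.hconcat([f(s[80:260,170:290]),f(d[150:270,165:245])]))
E
```

```text
yellow 4465 [289.5  28. ] [103.  56.] (array([0.4615, 0.1761]), 0.0375) (array([0.4606, 0.1604]), 0.0301)
yellow 1828 [541.5 115. ] [35. 68.] (array([0.6743, 0.0985]), 0.0273) (array([0.6309, 0.0985]), 0.0218)
green 3904 [282.  201.5] [86. 71.] (array([0.4554, 0.021 ]), 0.0382) (array([0.4558, 0.0365]), 0.0306)
green 2283 [284.5 318.5] [97. 27.] (array([ 0.4578, -0.0767]), 0.0465) (array([ 0.4577, -0.0417]), 0.0372)
green 1753 [284.5 261. ] [87. 28.] (array([ 0.4578, -0.0421]), 0.0403) (array([ 0.4577, -0.014 ]), 0.0323)
blue 7309 [285.  111.5] [94. 99.] (array([0.4584, 0.1005]), 0.0381) (array([0.4582, 0.1001]), 0.0305)
[0.45758821 0.02056705 0.11052263] [1.79925743e+02 3.47830588e-02 8.99733658e+01] 0.04536118849787804
```

View pics/c6.png

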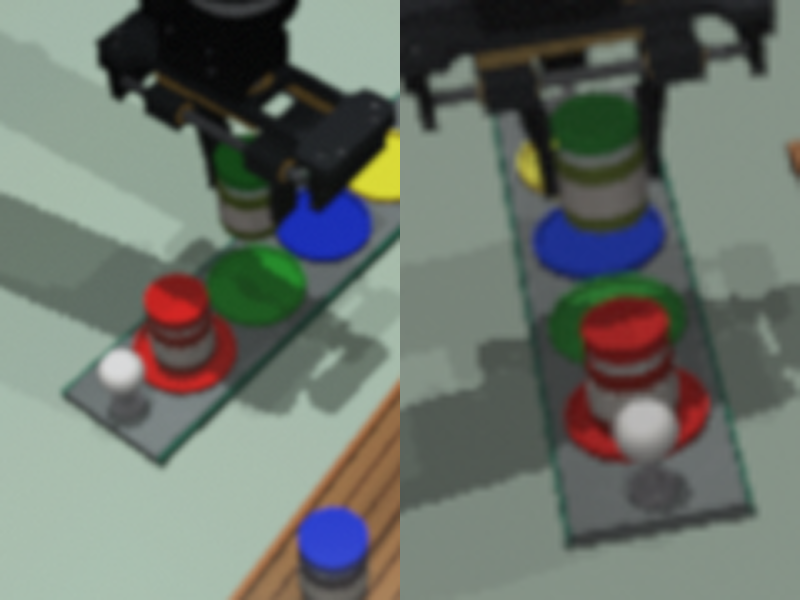

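The crop shows the red jar upright in the middle of its dish, left panel (180,345), and the green jar held above its own. Lowering green.

Call:
arm_command(
  series="0 -1 22 0 255;0 -1 28 0 255;0 0 15 0 255;0 0 7 0 255;0 0 2 0 255;0 0 1 0 255;0 0 1 0 255;0 0 0.5 0 255;0 0 0 0 255;0 0 0 0 255;0 0 0 0 255",
)

```text
time_s: 12.63
tool_pos: [0.4551, 0.0215, 0.0343]
tool_rot: [179.9, -0.0, 90.1]
force: [0.7, 0.1, 1.1]
grip_width: 0.0457
grasp_force: 20.0
```

Call:
arm_command(
  series="0 0 0.7 0 255;0 0 0 0 255;0 0 0 0 128;0 0 0 0 60;0 0 0 0 0;0 0 0 0 0;0 0 0 0 0;0 0 0 0 0;0 0 0 0 0;0 0 0 0 0;0 0 -25 0 0;0 0 -35 0 0;0 0 -40 0 0",
)

```text
time_s: 13.72
tool_pos: [0.4525, 0.0207, 0.1325]
tool_rot: [-179.8, 0.1, 90.0]
force: [0.7, 1.5, 0.6]
grip_width: 0.0867
grasp_force: 0.0
```

Call:
arm_command(
  series="-20 24 -15 0 0;-24 28.5 -12 0 0;-24 28.5 -10 0 0;-24 28.5 0 0 0;-24 28.5 0 0 0;-24 28.5 0 0 0;-24 28.5 0 0 0;0 0 0 0 0;0 0 0 0 0;0 0 0 0 0;0 0 0 0 0",
)

```text
time_s: 14.63
tool_pos: [0.6489, -0.1411, 0.17]
tool_rot: [-180.0, -0.1, 90.1]
force: [0.1, 0.7, 0.4]
grip_width: 0.0871
grasp_force: 0.0
```

```bash
python3 look.py w7;python3 -c "
from cell import telemetry as t;o=t.get_obs();print(o['tool_pos'],o['tool_rot'],o['grip_width'])"
```

```text
red 6738 [ 67.5 111. ] [115.  80.] (array([ 0.4365, -0.06  ]), 0.0561) (array([ 0.4709, -0.0605]), 0.047)
red 1624 [436.  42.] [48. 46.] (array([0.7884, 0.0038]), 0.0222) (array([ 0.7658, -0.0071]), 0.0186)
green 1810 [76.5 32.5] [79. 65.] (array([0.4571, 0.0183]), 0.0386) (array([0.4882, 0.005 ]), 0.0323)
green 1727 [29.5 17.5] [59. 35.] (array([0.4187, 0.0293]), 0.0291) (array([0.4559, 0.0142]), 0.0244)
blue 1850 [287.  207.5] [48. 49.] (array([ 0.6522, -0.1569]), 0.0278) (array([ 0.6516, -0.1417]), 0.0233)
[ 0.64904442 -0.14086751  0.1703734 ] [ 1.79964800e+02 -9.57058609e-02  9.01524204e+01] 0.08689650571147854
```

Call:
arm_command(
  series="-1 2 30 0 0;0 0 36 0 0;0 0 36 0 0;0 0 28 0 0;0 0 15 0 0;0 0 0 0 0;0 0 0 0 255;0 0 0 0 255;0 0 0 0 255;0 0 0 0 255;0 0 0 0 255;0 0 0 0 255;0 0 0 0 255;0 0 0 0 255;0 0 0 0 255;0 0 0 0 255;0 0 -20 0 255;0 0 -40 0 255;0 0 -40 0 255;0 0 0 0 255",
  squeeze=20,
)

```text
time_s: 16.35
tool_pos: [0.6559, -0.1454, 0.133]
tool_rot: [179.3, 0.1, 90.0]
force: [1.9, -1.4, -0.7]
grip_width: 0.0457
grasp_force: 20.0
```

Call:
arm_command(
  series="30 -24 0 0 255;30 -24 0 0 255;30 -24 0 0 255;30 -24 0 0 255;30 -24 0 0 255;30 -24 0 0 255;30 -24 0 0 255;32 -24 0 0 255;0 0 0 0 255;0 0 0 0 255;0 0 0 0 255;0 0 0 0 255",
)

```text
time_s: 17.35
tool_pos: [0.4599, 0.097, 0.1248]
tool_rot: [180.0, 0.0, 89.9]
force: [-0.1, -0.2, -1.0]
grip_width: 0.0456
grasp_force: 20.0
```

```bash
python3 look.py w8;python3 - <<'E'
from cell import telemetry as t,cams;o=t.get_obs();print(o['tool_pos'],o['tool_rot'],o['grip_width'])
import cv2;s=cams.read_camera('scene');d=cams.read_camera('side')
f=lambda a:cv2.resize(a,(400,600),interpolation=cv2.INTER_CUBIC)
cv2.imwrite('pics/c8.png',cv2.hconcat([f(s[60:240,190:310]),f(d[140:260,165:245])]))
E
```

```text
yellow 6675 [286.  107.5] [90. 95.] (array([0.4614, 0.1804]), 0.0382) (array([0.4611, 0.1794]), 0.031)
yellow 2996 [521.  217.5] [68. 57.] (array([0.6782, 0.084 ]), 0.0324) (array([0.6368, 0.1012]), 0.0263)
blue 3965 [283. 194.] [82. 68.] (array([0.4586, 0.1007]), 0.0381) (array([0.4588, 0.1149]), 0.0309)
blue 2206 [285.  318.5] [96. 27.] (array([ 0.4603, -0.0101]), 0.0486) (array([0.4602, 0.0249]), 0.0394)
blue 2031 [284.5 259.5] [89. 31.] (array([0.4599, 0.0265]), 0.0435) (array([0.4598, 0.0546]), 0.0353)
[0.45998986 0.09682192 0.12480695] [1.79978805e+02 3.70276598e-02 8.98976778e+01] 0.04549696458228582
```

View pics/c8.png

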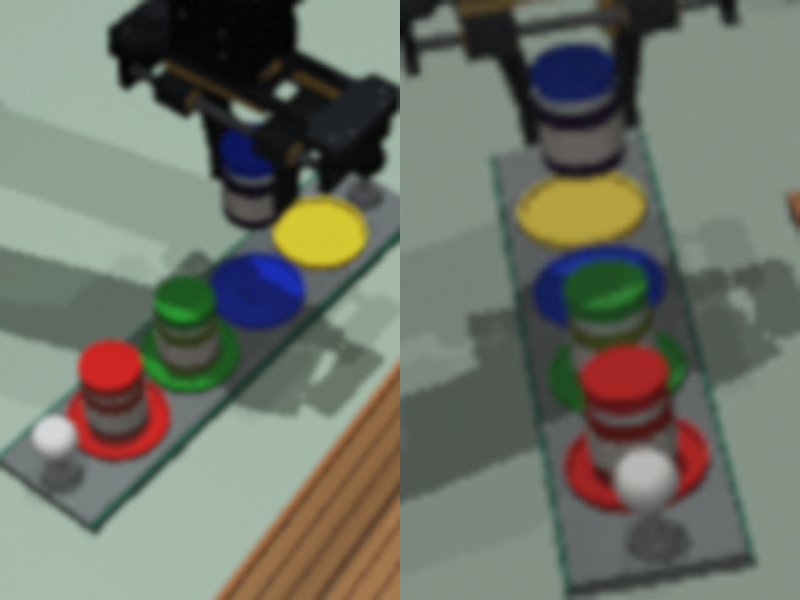

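Red and green both stand upright in their dishes, and the blue jar is held over its own. I correct by +4 mm in y and lower it.

Call:
arm_command(
  series="2 -1 25 0 255;2 -0.5 30 0 255;0 0 20 0 255;0 0 10 0 255;0 0 3 0 255;0 0 1 0 255;0 0 1 0 255;0 0 0.5 0 255;0 0 0 0 255;0 0 0 0 255;0 0 0 0 255",
)

```text
time_s: 18.42
tool_pos: [0.4581, 0.1026, 0.0349]
tool_rot: [179.9, -0.0, 90.1]
force: [1.1, -0.1, -1.8]
grip_width: 0.0455
grasp_force: 20.0
```

Call:
arm_command(
  series="0 0 0.7 0 255;0 0 0.7 0 255;0 0 0 0 255;0 0 0 0 255",
)

```text
time_s: 18.75
tool_pos: [0.4581, 0.1026, 0.034]
tool_rot: [180.0, -0.1, 90.1]
force: [-3.3, -1.4, 7.8]
grip_width: 0.0459
grasp_force: 20.0
```

Call:
arm_command(
  series="0 0 0 0 128;0 0 0 0 60;0 0 0 0 0;0 0 0 0 0;0 0 0 0 0;0 0 0 0 0;0 0 0 0 0;0 0 0 0 0;0 0 -25 0 0;0 0 -35 0 0;0 0 -40 0 0;0 20 -20 0 0;0 35 -16 0 0;-1 35 0 0 0;-1 35 0 0 0;0 35 0 0 0;0 24 0 0 0;0 0 0 0 0;0 0 0 0 0;0 0 0 0 0",
)

```text
time_s: 20.42
tool_pos: [0.6409, 0.1002, 0.1684]
tool_rot: [-179.9, 0.0, 90.0]
force: [-1.1, 0.9, -0.6]
grip_width: 0.0866
grasp_force: 0.0
```

```bash
python3 look.py w9;python3 -c "
from cell import telemetry as t;o=t.get_obs();print(o['tool_pos'],o['tool_rot'],o['grip_width'])"
```

```text
red 4446 [477.  214.5] [86. 69.] (array([0.846, 0.075]), 0.0498) (array([0.8126, 0.0918]), 0.0416)
yellow 4891 [101. 112.] [80. 80.] (array([0.4622, 0.1807]), 0.0391) (array([0.4913, 0.1803]), 0.0328)
yellow 1836 [286. 206.] [48. 48.] (array([0.6422, 0.0874]), 0.0281) (array([0.6419, 0.1022]), 0.0235)
green 1158 [120.5 252.5] [67. 45.] (array([0.4579, 0.0251]), 0.038) (array([0.4877, 0.05  ]), 0.0319)
blue 5419 [ 98. 194.] [100.  74.] (array([0.4434, 0.0946]), 0.0565) (array([0.4756, 0.1082]), 0.0473)
[0.64068022 0.10041612 0.16882185] [-1.79938908e+02 -2.15013858e-02  9.00514816e+01] 0.08716265051560142
```

Call:
arm_command(
  series="1 1 30 0 0;0 0 36 0 0;0 0 36 0 0;0 0 27 0 0;0 0 14.5 0 0;0 0 0 0 0;0 0 0 0 255;0 0 0 0 255;0 0 0 0 255;0 0 0 0 255;0 0 0 0 255;0 0 0 0 255;0 0 0 0 255;0 0 0 0 255;0 0 0 0 255;0 0 0 0 255;0 0 -20 0 255;0 0 -40 0 255;0 0 -40 0 255;0 0 0 0 255",
  squeeze=20,
)

```text
time_s: 22.13
tool_pos: [0.6477, 0.1013, 0.1335]
tool_rot: [179.3, -0.2, 90.0]
force: [2.7, -0.7, -0.8]
grip_width: 0.0454
grasp_force: 20.0
```

Call:
arm_command(
  series="13 -30 0 0 255;13 -30 0 0 255;13 -30 0 0 255;13 -30 0 0 255;13 -30 0 0 255;14 -30 0 0 255;0 0 0 0 255;0 0 0 0 255;0 0 0 0 255;0 0 0 0 255",
)

```text
time_s: 22.97
tool_pos: [0.4638, 0.1795, 0.1256]
tool_rot: [179.9, 0.0, 90.0]
force: [0.4, -0.5, -1.3]
grip_width: 0.0453
grasp_force: 20.0
```

```bash
python3 look.py w10;python3 - <<'E'
from cell import telemetry as t,cams;o=t.get_obs();print(o['tool_pos'],o['tool_rot'],o['grip_width'])
import cv2;s=cams.read_camera('scene');d=cams.read_camera('side')
f=lambda a:cv2.resize(a,(400,600),interpolation=cv2.INTER_CUBIC)
cv2.imwrite('pics/c10.png',cv2.hconcat([f(s[60:240,200:320]),f(d[130:250,165:245])]))
E
```

```text
yellow 3847 [282.  196.5] [82. 67.] (array([0.4612, 0.1807]), 0.0385) (array([0.4616, 0.1952]), 0.0312)
yellow 2298 [284.5 318.5] [97. 29.] (array([0.4638, 0.0742]), 0.0491) (array([0.4637, 0.1088]), 0.0398)
yellow 1835 [284.5 260.5] [87. 29.] (array([0.4638, 0.1091]), 0.0426) (array([0.4637, 0.1371]), 0.0346)
[0.4638289  0.17932094 0.12551299] [1.79946815e+02 3.58460911e-02 8.99345142e+01] 0.04581043853576498
```

View pics/c10.png

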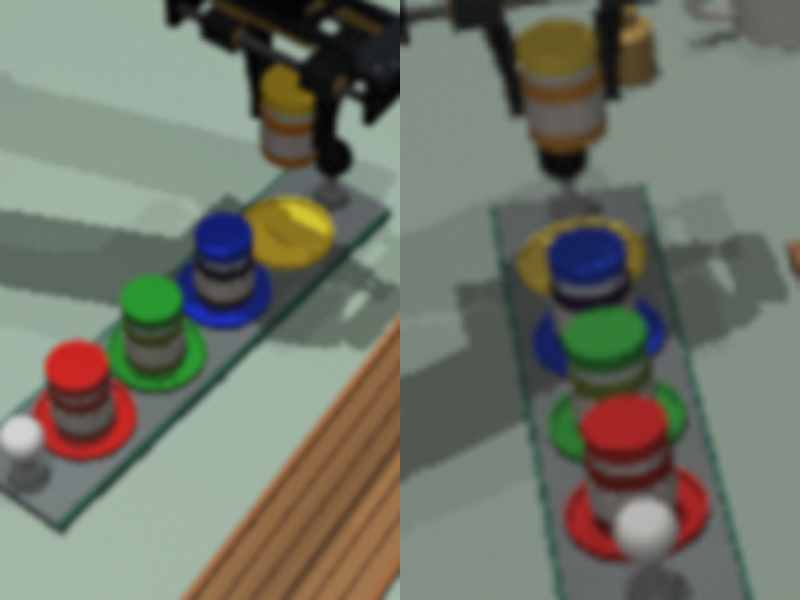

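Three jars stand well, and the yellow one hangs over its dish. I correct slightly and lower it; the black knob beyond is below the gripper body.

Call:
arm_command(
  series="1 -1.5 25 0 255;0 -1 30 0 255;0 0 20 0 255;0 0 10 0 255;0 0 3 0 255;0 0 1 0 255;0 0 1 0 255;0 0 0.7 0 255;0 0 0.5 0 255;0 0 0 0 255;0 0 0 0 255",
)

```text
time_s: 24.03
tool_pos: [0.4605, 0.1816, 0.0348]
tool_rot: [180.0, -0.1, 90.1]
force: [0.5, -0.2, -1.5]
grip_width: 0.0457
grasp_force: 20.0
```

Call:
arm_command(
  series="0 0 0.7 0 255;0 0 0.7 0 255;0 0 0 0 255;0 0 0 0 255",
)

```text
time_s: 24.37
tool_pos: [0.4605, 0.1816, 0.0346]
tool_rot: [-180.0, -0.1, 90.1]
force: [-4.4, -2.3, 13.0]
grip_width: 0.0457
grasp_force: 20.0
```

Call:
arm_command(
  series="0 0 0 0 128;0 0 0 0 60;0 0 0 0 0;0 0 0 0 0;0 0 0 0 0;0 0 0 0 0;0 0 0 0 0;0 0 0 0 0;0 0 -25 0 0;0 0 -35 0 0;0 0 -40 0 0;0 30 -20 0 0;0 35 -16 0 0;0 35 -10 0 0;0 35 0 0 0;0 0 0 0 0;0 0 0 0 0;0 0 0 0 0",
)

```text
time_s: 25.87
tool_pos: [0.5943, 0.181, 0.178]
tool_rot: [-179.9, 0.1, 90.0]
force: [-0.2, 0.9, -0.4]
grip_width: 0.0869
grasp_force: 0.0
```

Run:
```python
from cell import telemetry as t,cams;o=t.get_obs();print(o['tool_pos'],o['force'],o['grip_width'])
import cv2;s=cams.read_camera('scene');d=cams.read_camera('side')
f=lambda a:cv2.resize(a,(400,600),interpolation=cv2.INTER_CUBIC)
cv2.imwrite('pics/c11.png',cv2.hconcat([f(s[60:240,190:310]),f(d[140:260,165:245])]))
```

```text
[0.5943221  0.18103238 0.17797694] [-0.17035634  0.89583326 -0.3775058 ] 0.08687518605970904
```

View pics/c11.png

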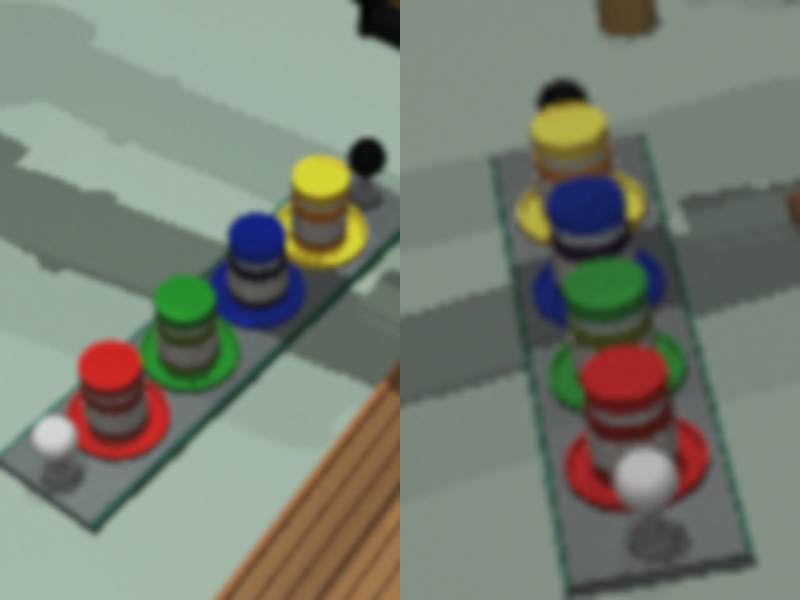

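All four jars stand upright and centred in their matching dishes, and the arm is clear. Handing in.

```bash
python3 -c "
from cell import env;print(env.sign_off())"
```

```text
the job is handed in; nothing more can be done
None
```

The job is handed in (verdict not shown): the red, green, blue and yellow jars were placed in that order from the white knob, each standing upright in its own dish and released, in about 26 s, with the oil bottle left alone.

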